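# Clamp a carton in the packing jig

## Robot

A 7-joint arm with a two-finger parallel gripper is mounted at the origin on the work surface. World frame = base frame: x ahead of the robot, y to its left, z up, the work surface at z = 0. Lengths are in m, angles in rad, forces in N, time in s.
With the tool pointing down it reaches from about 0.4 to 0.9 m from the base axis. Payload 5.5 kg.
Tool frame: the origin (TCP) lies midway between the tips of the shut fingers; the grasp point (between the pads) lies 19 mm behind it; z points along the fingers, x is the direction in which the jaws open and shut, and the axes are right-handed (so a half turn about z gives the same grasp; the last joint's range is limited). The gripper opens to 85 mm and grips with 20 to 120 N. Pads are 22 mm wide; open, the fingers measure 114 mm over their backs; the gripper's body (76 mm by 85 mm) begins 54 mm behind the grasp point. The pads swing forward as they close: fully open they stand 13 mm farther back than shut.
Start: joints at [1.37, 0.501, -0.427, 1.55, 0.221, 1.138, -0.21], TCP at [0.291, -0.581, 0.231] pointing down, gripper open.
Joint ranges: [-2.88, 2.88], [-0.31, 2.03], [-1.54, 1.56], [0.2, 2.42], [-1.41, 4.55], [0.19, 2.02], [-2.57, 2.57]. Speed limits (rad/s): [2.57, 2.57, 3.14, 3.14, 3.14, 3.14, 3.14].

## Interface

Orientations are given as a rotation vector (axis times angle).
In Python, from plant import r gives the robot as it stands.
- The arm moves only by the tool jog_arm, never from a script. Its argument "plan" is a list of rows, each a list of 5 numbers: the finger opening in m, from 0 to 0.0854, then the shift along the tool's x, y, z in m, then the turn about the tool's z in rad. In form: [[gripper, tx, ty, tz, spin], ...]. A call has 1 to 20 rows; each row shifts and turns the pose as measured when the row begins, along the tool's axes as they then stand; what a row does not reach is not made up. A row lasts 1/10 s, in which the tool goes at most 50 mm and 8.59 degrees, less where a joint would pass 70% of its speed; a pose out of reach is approached as far as the arm can. A call is refused whole if a number of a shift passes 0.05 or a number of a turn 0.15, either way. A call with a gripper value outside its range is refused whole. The fingers move at their own pace and stop on an object; the grip force is fixed at half the most. Time passes only in rows, so rows that do not move let the fingers close. It gives the time, the measured TCP pose, the force and the opening at its end, in the units of the state.
- r.state(): the state, without advancing time (a new reading comes with each control period).
- r.capture(name): name is "scene" or "top" or "wrist"; returns (picture, depth): 480x640x3 uint8, red, green, blue; 480x640 float32, m along the optical axis (not along the pixel's ray), 0 where there is no reading.
- r.camera_model(name): a dict with "fov_y" (degrees; the focal length in pixels is half the picture's height over the tangent of half this angle, whatever the lens; pixels are square), "cx", "cy" (the principal point, pixels), "R" (3x3) and "t" (3): a world point X has camera coordinates R X + t. Camera axes: x right, y down, z forward; pixel columns grow to the right and rows downward; lengths in m; the calibration is good to about 2 mm. A picture is of the moment at which its call begins: read the wrist's pose just before it. camera_model takes no time and is no camera call; for the wrist camera it gives the pose at the moment of the call.
- r.job_done(): hands the job in, once; it reports no verdict.
Trained networks look in the newest picture that a camera, given by its name, has taken for a name from the list of things; names that differ only in an ending like _2 or _b are one class to them, and where a whole thing is asked for, a point or a joint stands for the part that bears it (a point fixed in the world has none). Each returns a list of dicts, best first, with "conf" (0 to 1); they miss things now and then, are a little off and sometimes report something else, mostly with a low value. They report only what shows in the picture. A call takes as long as a camera call. They do not tell look-alikes from the thing itself.
- r.search_frame(camera, thing): "extent" ([left, top, right, bottom] in pixels, round what is visible of it).
- r.cut_out(camera, thing): "pixels" (480x640 bool, what is visible of it) and "extent" ([left, top, right, bottom] in pixels, round what is visible of it).
The state is a dict: "t": time; "joint_positions": joint angles; "joint_velocities": joint speeds; "tau": joint torques, N m; "ee_pos": TCP position; "orientation": TCP orientation; "ft_force": force on the tool from outside, world axes, zero at the start; "wrist_torque": the same for the moment, N m; "opening": finger opening in m.
Only numpy, scipy, OpenCV 4.12 (cv2) and the standard library are available. Lean on these libraries where they do the work, as an engineer would, in place of code of your own. Each camera call takes 0.05 s, during which the arm holds its last target.

## Task

Push the carton on the packing jig along its rails until it is flush against the end stop; then push the clamp's handle over towards the carton until it snaps shut and its pad holds the carton down. Do it all by pushing: the carton stays flat on the jig and is never lifted, everything else on the table is left where it is, and you finish clear of it all.

Things in the scene. Friction and masses are not known exactly. Their poses are not given: they have to be found in the camera images.
- carton_center (a point): the loose carton lying flat on the jig's plate between the two guide rails: 120 long (its x, along the rails) x 70 wide (y) x 50 mm high, 0.25 to 0.5 kg. This point is its centre, 25 mm above its underside. It slides along the rails with 4 mm of play on either side.
- seat (a point): point fixed to the jig: where the carton's centre is when the carton is home, its far end flush against the end stop; 25 mm above the plate's top, 37 mm above the table. Axes: x along the rails towards the end stop, y towards the clamp's side, z up. The carton starts 35 to 75 mm short of it (at negative x).
- jig: the packing jig, fixed to the table: plywood plate 270 x 230 x 12 mm; two metal rails, inner faces 39 mm and outer faces 49 mm either side of the channel's axis, 14 mm above the plate; end stop 32 mm above the plate. Origin on the channel's axis at table height, 20 mm in x before the seat; axes as the seat's. Near ends of the rails at x = -120 mm.
- clamp_pivot (a point): the clamp's hinge point, fixed to the jig, 15 mm in x and 62 mm in y from the seat, 80 mm above the table; the hinge axis is the jig's x. The two tower cheeks beside it are 31 mm wide over all and reach 88 mm above the table.
- clamp (a joint): toggle clamp angle, rad: 0 open (the start), about 1.05 closed with its pad on the carton. Handle and hold-down arm are one piece. At 0 the handle leans 0.65 rad from vertical to the jig's +y, arm up; pushed over to -y it closes, ending 0.40 rad past vertical. An over-centre spring drives it away from 0.53: 3 to 8 N sideways at the tip to move it; past 0.6 it snaps shut by itself.
- clamp_tip (a point): centre of the round free end (radius 10.5 mm) of the clamp's black handle, 100 mm from the hinge; the black grip runs 55 mm from here towards the hinge. It moves with the clamp: about 160 mm above the table when open, 180 when upright, 172 when closed.
- can_tall: tall food can, 66 mm across and 110 mm high, standing beside the jig. Origin at its underside; a bystander.
- can_low: low food can, 84 mm across and 60 mm high, standing beside the jig. Origin at its underside; a bystander.
- cutter: hand carton cutter, 147 mm long, 24 mm wide, 14 mm thick, lying on the jig's plate near the handle's side. Origin at its underside; a bystander.
- tape: roll of packing tape, 92 mm across and 48 mm high, lying flat on the table. Origin at its underside; a bystander.
- flat_box: yellow food box, 60 x 170 x 55 mm high, lying on the table beyond the jig. Origin at its underside; a bystander.
- jar: jar, 72 mm across and 100 mm high, far right on the table. Origin at its underside; a bystander.
- can_side: food can, 74 mm across and 110 mm high, far left on the table. Origin at its underside; a bystander.
Mind the look-alikes: they are no part of the job. Leave any turquoise look-alike of the part that bears carton_center alone.

How it is judged:
By the outcome, as a careful person would: the job done as asked, in the order asked, and still so for the second after the job is handed in, with the robot touching nothing.
It also fails if it takes over 43 s, if anything falls off the work surface, if the arm or the gripper's body presses on something with over 40 N, if the wrist force passes 120 N, or if a joint passes its speed limit or range.

## Working session

There is one attempt and no reset: what is moved stays moved. The work goes in short steps, Python scripts to look and compute and a tool call to move; the robot and the scene stay as the last step left them, time stands still between calls to the robot, and variables do not carry over. Pictures are saved under pics/ and viewed, and the job is handed in when it is done.

Besides the shell and the picture viewer there is one more tool, called after "Emit:" as name(argument=value, ...) on one line, values as JSON. jog_arm: Moves the arm, as the interface text tells. Its arguments: {"type":"object","properties":{"plan":{"type":"array","items":{"type":"array","items":{"type":"number"}}}},"required":["plan"]}

```bash
mkdir -p pics; ls; cat > h.py <<'E'
from plant import r
import numpy as np, cv2
def cap(n,f):
    m=r.camera_model(n); p,d=r.capture(n); cv2.imwrite('pics/'+f+'.png',p[:,:,::-1]); np.savez('pics/'+f+'.npz',p=p,d=d,**{k:np.array(v) for k,v in m.items()}); return p,d,m
def world(d,m):
    f=240/np.tan(np.radians(m['fov_y'])/2)
    v,u=np.mgrid[0:480,0:640]
    c=np.stack([(u-m['cx'])/f*d,(v-m['cy'])/f*d,d],-1)
    return (c-np.array(m['t']))@np.array(m['R'])
def proj(X,m):
    f=240/np.tan(np.radians(m['fov_y'])/2)
    c=np.array(m['R'])@np.array(X)+np.array(m['t'])
    return c[:2]/c[2]*f+np.array([m['cx'],m['cy']])
E
python3 - <<'E'
from h import *
s=r.state();print(s)
for n in ('scene','top'):
    p,d,m=cap(n,n+'0'); print(n,m)
E
```

```text
pics
{'t': 0.0, 'joint_positions': array([ 1.37020238,  0.5018523 , -0.42679184,  1.55148723,  0.22082722,
        1.13827566, -0.21032244]), 'joint_velocities': array([-0.00114434,  0.00110004, -0.0007617 ,  0.00014194,  0.00070164,
        0.00013733,  0.00078104]), 'tau': array([ 4.87336129e-04, -5.69533646e+01, -5.81519231e+00, -2.80942565e+01,
        1.09531017e-02,  1.18020078e-02, -1.05940907e-05]), 'ee_pos': array([ 0.29041391, -0.58072692,  0.23024111]), 'orientation': array([-2.67165318e+00,  1.65080670e+00,  2.57991439e-03]), 'ft_force': array([0.45627012, 0.21128787, 0.63046409]), 'wrist_torque': array([-0.01414945, -0.001988  ,  0.01751646]), 'opening': 0.08558888042248709}
scene {'fov_y': 46.13648651884271, 'cx': 319.24108809947387, 'cy': 248.5260759862268, 'R': array([[-0.78196513,  0.62317308,  0.0136323 ],
       [ 0.49781603,  0.63752832, -0.58799392],
       [-0.37511296, -0.45300436, -0.80875047]]), 't': array([ 0.48127311, -0.24432002,  1.85958577])}
top {'fov_y': 51.2593448052374, 'cx': 314.8753411304054, 'cy': 238.65815175043164, 'R': array([[-2.81042261e-02, -9.99596659e-01, -4.08304713e-03],
       [-9.85026961e-01,  2.83891803e-02, -1.70046879e-01],
       [ 1.70094207e-01, -7.57124430e-04, -9.85427515e-01]]), 't': array([0.01913784, 0.62050653, 1.33811086])}
```

View pics/scene0.png

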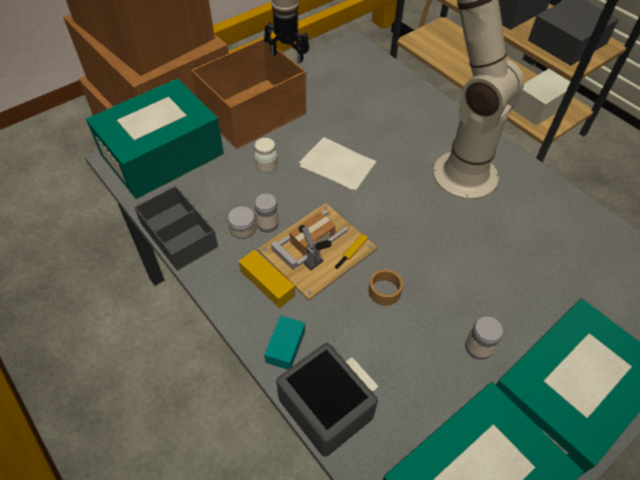

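View pics/top0.png

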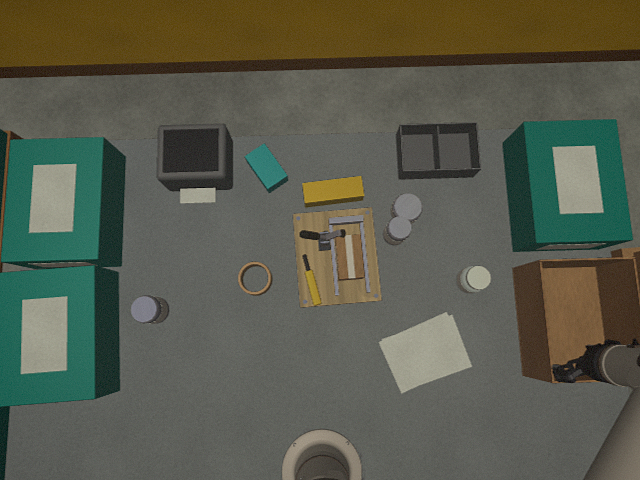

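```bash
python3 - <<'E'
from h import *
z=np.load('pics/top0.npz'); p,d=z['p'],z['d']; m={k:z[k] for k in('fov_y','cx','cy','R','t')}
W=world(d,m)
c=p[190:320,280:430,::-1]; cv2.imwrite('pics/topc.png',cv2.resize(c,None,fx=5,fy=5,interpolation=cv2.INTER_CUBIC))
z2=np.load('pics/scene0.npz'); cv2.imwrite('pics/scenec.png',cv2.resize(z2['p'][180:310,220:390,::-1],None,fx=4.7,fy=4.5,interpolation=cv2.INTER_CUBIC))
# height map
H=W[...,2]
for v in range(200,310,5): print(v,' '.join('%4d'%(1000*H[v,u]) for u in range(290,425,5)))
for n in ('carton_center','jig','clamp'):
  for q in r.cut_out('top',n)[:3]:
    k=q['pixels']&(d>0); print(n,q['conf'],q['extent'],np.median(W[k],0).round(4))
E
```

```text
200    2   -8    1   51   54   49   54   53   49   44   33   28   16   10    6   -8    1   -4   -1    3   -5   51   64   60   56   55   -1
205    1   -3    8   27   19   11    2   -2    0   -2    0    0   -1   -5    0   -1    1    2    0  -10   -1   62   63   58   57   57   61
210    0    2    1    4    0   -2    0   -5   -1   13   12   14   16   15   11   11   10    0    0   -4   16   63   56   56   57   58   60
215    3    5   15   15    8    8    8   12   10    9   13   14   12   44   41   20    8   -1    0   -3    0   50   56   61   58   59    0
220   -1   10   15   15   14    7   13   15   50   42   46   42   45   44   41   14   12    2    1    2   97  108  105  112   53   20    1
225    2 1424    8    9   12    5   11    7   26    8   17    9    8   12   29   13   12    4   -2    0  114  106  103  106  111    1    2
230    1   14   11  156   13    7   14   15   20   19  127   13   16   10   25   13   14    0    5   68  110  113  107  111  108   -6   -3
235    0    4  161  167  149  130  110   83  110  129  133   62   62   55   23   13    9   -3   -4   50   95  108  112  105   -
[... 1595 characters left out ...]
  14   12   11   15   13   13   10   18   15   -2    4    0    0   -2    4    1    3
300    7   -6   10   15   12   28   28    8    7   20   10   11    8   12   11   11   15   13   13    1    0   -2    0   -1   -5    0   -1
305    4   -2   10    4   11   12   12   -2   -1    1    0   -1    3    0    2   -1    1    2    0    0    0    0   -1   -2    1   -3   -5
carton_center 0.96 [332.8, 233.6, 359.8, 280.1] [ 0.5654 -0.0908  0.0616]
carton_center 0.74 [245.1, 145.7, 289.2, 194.2] [0.8317 0.136  0.0496]
jig 0.61 [291.6, 207.5, 382.3, 310.4] [ 0.5816 -0.0452  0.0127]
clamp 0.71 [296.2, 229.6, 345.5, 240.3] [ 0.6174 -0.0019  0.1353]
clamp 0.69 [131.1, 293.2, 170.9, 322.1] [0.4373 0.439  0.108 ]
```

View pics/topc.png

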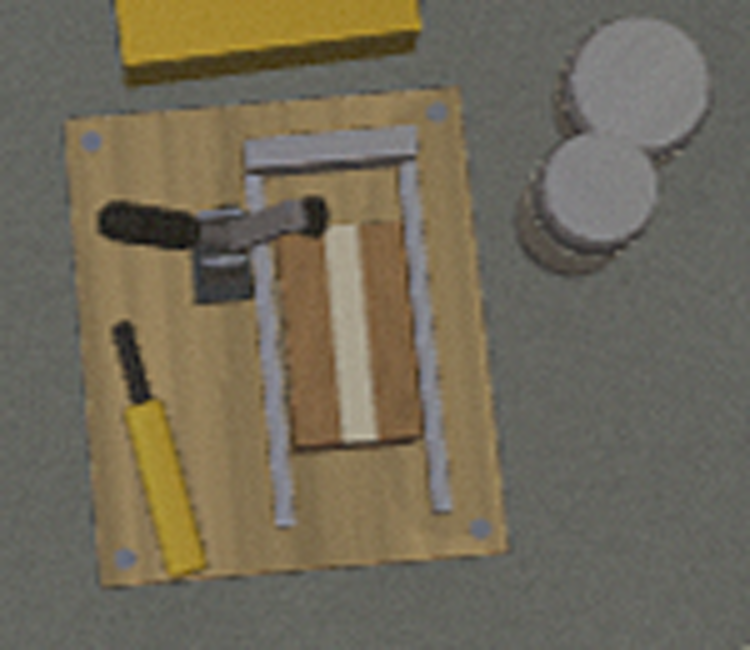

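View pics/scenec.png

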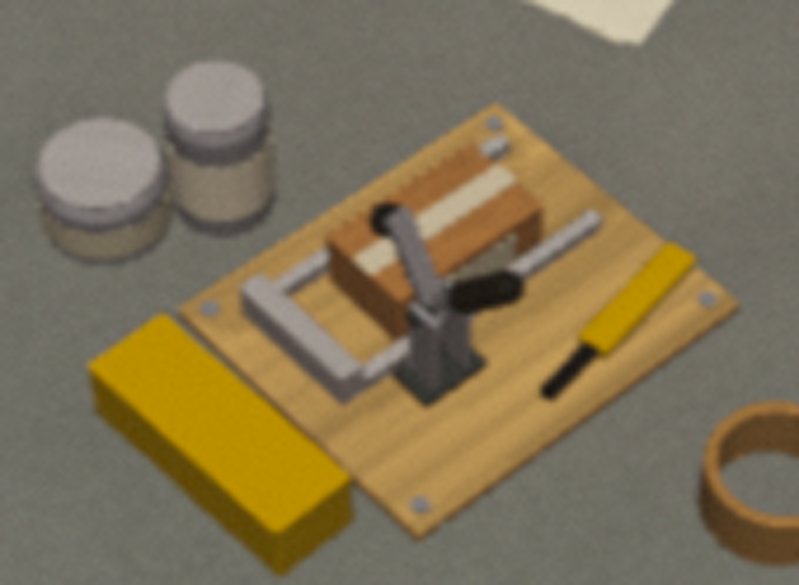

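```bash
python3 - <<'E'
from h import *
z=np.load('pics/top0.npz'); p,d=z['p'],z['d']; m={k:z[k] for k in('fov_y','cx','cy','R','t')}
W=world(d,m);H=W[...,2]
roi=np.zeros(d.shape,bool);roi[205:312,285:386]=1
def rect(k,n):
    k=k.astype(np.uint8); nb,l,st,_=cv2.connectedComponentsWithStats(k)
    i=1+np.argmax(st[1:,4]); k=l==i
    q=W[k][:,:2]; print(n,k.sum(),cv2.minAreaRect((q*1000).astype(np.float32)),np.median(W[k],0).round(4))
def reproj(k,zh):
    pass
rect(roi&(H>0.006)&(H<0.02)|roi&(H>.006)&(H<.19),'plate all')
cart=roi&(H>.05)&(H<.075);cart[:239]=0; rect(cart,'carton')
# plate edges by ray intersection with z=.012: fit using plane
f=240/np.tan(np.radians(m['fov_y'])/2)
def ray(u,v,zh):
    C=-m['R'].T@m['t']; dr=m['R'].T@np.array([(u-m['cx'])/f,(v-m['cy'])/f,1]); return (C+dr*(zh-C[2])/dr[2]).round(4)
for n,u,v,zh in [('TL',293,213,.012),('TR',371.5,208.5,.012),('BR',381,301,.012),('BL',301,306.5,.012),('stopTL',329,218,.044),('stopTR',363,216,.044)]: print(n,ray(u,v,zh))
E
```

```text
plate all 7387 ((576.1802368164062, -57.29029083251953), (272.3690185546875, 233.296142578125), 3.8388397693634033) [ 0.5705 -0.0558  0.0144]
carton 1018 ((562.986572265625, -91.28887939453125), (110.6417465209961, 70.70145416259766), 2.846680164337158) [ 0.5619 -0.0908  0.0617]
TL [0.705  0.0625 0.012 ]
TR [ 0.7117 -0.1648  0.012 ]
BR [ 0.4453 -0.1788  0.012 ]
BL [0.4364 0.0457 0.012 ]
stopTL [ 0.6803 -0.04    0.044 ]
stopTR [ 0.6833 -0.136   0.044 ]
```

```bash
python3 - <<'E'
from h import *
z=np.load('pics/top0.npz'); m={k:z[k] for k in('fov_y','cx','cy','R','t')}
f=240/np.tan(np.radians(m['fov_y'])/2)
def ray(a,b,zh):
    u=280+(a-2)/5;v=190+(b-2)/5
    C=-m['R'].T@m['t']; dr=m['R'].T@np.array([(u-m['cx'])/f,(v-m['cy'])/f,1]); return (C+dr*(zh-C[2])/dr[2])
P={}
for n,a,b,zh in [('Lb',285,525,.026),('Lt',254,175,.026),('Rb',442,512,.026),('Rt',407,165,.026),('st1',247,168,.044),('st2',417,157,.044),('cbl',295,446,.062),('cbr',421,437,.062),('ctl',278,228,.062),('ctr',400,221,.062),('tipopen',118,218,.160),('tiparm',100,218,.16)]:
    P[n]=ray(a,b,zh); print(n,P[n].round(4))
for a,b in(('Lb','Lt'),('Rb','Rt'),('cbl','ctl'),('cbr','ctr')):
    q=P[b]-P[a]; print(a,np.degrees(np.arctan2(q[1],q[0])),np.linalg.norm(q))
for a,b in (('Rb','Lb'),('st2','st1'),('cbr','cbl')):
    q=P[b]-P[a]; print(a,np.degrees(np.arctan2(-q[0],q[1])),np.linalg.norm(q))
# plate-based: use 3.4deg
for th in (3.0,3.4,3.8):
    t=np.radians(th); ex=np.array([np.cos(t),np.sin(t)]);ey=np.array([-ex[1],ex[0]])
    for k,v in P.items(): print(k,(v[:2]@ex*1000).round(1),(v[:2]@ey*1000).round(1),end='; ')
    print()
E
```

```text
Lb [ 0.4659 -0.0545  0.026 ]
Lt [ 0.6649 -0.0439  0.026 ]
Rb [ 0.4706 -0.1421  0.026 ]
Rt [ 0.6681 -0.1313  0.026 ]
st1 [ 0.6654 -0.0395  0.044 ]
st2 [ 0.6689 -0.1354  0.044 ]
cbl [ 0.5065 -0.06    0.062 ]
cbr [ 0.5094 -0.1289  0.062 ]
ctl [ 0.6274 -0.055   0.062 ]
ctr [ 0.6293 -0.1226  0.062 ]
tipopen [0.6175 0.0311 0.16  ]
tiparm [0.6177 0.0404 0.16  ]
Lb 3.052565698355436 0.19926376286124745
Rb 3.1415370626477612 0.19784223168524548
cbl 2.384036878080686 0.12101132124608542
cbr 2.986710378883852 0.12010381351158467
Rb 3.086164254261494 0.08774681859283742
st2 2.117946292565214 0.09596151681934934
cbr 2.456096067636645 0.06889894506101324
Lb 462.4 -78.8; Lt 661.6 -78.6; Rb 462.5 -166.6; Rt 660.4 -166.1; st1 662.4 -74.3; st2 660.9 -170.2; cbl 502.6 -86.4; cbr 502.0 -155.3; ctl 623.6 -87.7; ctr 622.1 -155.4; tipopen 618.2 -1.2; tiparm 619.0 8.0; 
Lb 461.8 -82.1; Lt 661.1 -83.3; Rb 461.3 -169.8; Rt 659.2 -170.7; st1 661.9 -78.9; st2 659.7 -174.8; cbl 502.0 -90.0; cbr 500.9 -158.8; ctl 623.0 -92.1; ctr 621.0 -159.7; tipopen 618.2 -5.5; tiparm 619.0 3.7; 
Lb 461.2 -85.3; Lt 660.5 -87.9; Rb 460.1 -173.0; Rt 658.0 -175.3; st1 661.3 -83.5; st2 658.5 -179.4; cbl 501.4 -93.5; cbr 499.7 -162.3; ctl 622.3 -96.4; ctr 619.8 -164.0; tipopen 618.2 -9.8; tiparm 619.0 -0.6;
```

```bash
cat >> h.py <<'E'
from scipy.spatial.transform import Rotation as Ro
T=np.radians(3.0); EX=np.array([np.cos(T),np.sin(T),0]);EY=np.array([-np.sin(T),np.cos(T),0])
def where(target=None):
    s=r.state(); A=Ro.from_rotvec(s['orientation']).as_matrix(); p=s['ee_pos']
    print('t',round(s['t'],2),'jig',(p@EX).round(4),(p@EY).round(4),p[2].round(4),'F',s['ft_force'].round(1),'open',round(s['opening'],4))
    print('toolx jig',(EX@A[:,0]).round(3),(EY@A[:,0]).round(3),'tilt',A[:,2].round(3),'q',s['joint_positions'].round(2))
    # spin (about tool z) to make tool x = -EY or +EY
    for e in (EY,-EY):
        l=A.T@e; print('spin to',np.arctan2(l[1],l[0]).round(3))
    if target is not None:
        X=target[0]*EX+target[1]*EY+np.array([0,0,target[2]])
        print('tool delta',(A.T@(X-p)).round(4))
E
python3 - <<'E'
from h import *
where((0.45,-.1225,.30))
z=np.load('pics/top0.npz'); m={k:z[k] for k in('fov_y','cx','cy','R','t')};W=world(z['d'],m)
print((W[255:400:12,500:640:10,2]*1000).astype(int))
E
```

```text
t 0.25 jig 0.2598 -0.5955 0.2308 F [ 0.8 -0.6 -0.3] open 0.0858
toolx jig 0.4 -0.917 tilt [-0.     0.001 -1.   ] q [ 1.37  0.5  -0.43  1.55  0.22  1.14 -0.21]
spin to -2.73
spin to 0.411
tool delta [-0.3575 -0.3635 -0.0688]
[[  -4    0   -3    4   -1    0    0    0    0   -6   -1   -3 -432 -418]
 [  -1   -3   61  122  178   23   14    5    3    3   34   75  122  162]
 [   2   -4   52  115  173    7    6    0    0    1   22   76  115  153]
 [  -1   -6   40  105  166    5    0    7    7    5   19   65  107  145]
 [   0   -2   30  101  157   -1    0    1    4    7   13   58  103  144]
 [  -3    3   33   95  155    0    3    2    6    6    4   45   96  139]
 [1424   -5   16   84  148    5    3    3    6    2   -1   36   84  130]
 [  -3   -1    9   80  140    4    7    4    2    0    4   38   82  119]
 [  -6    0    0   67  129  179    0    8 1424  381  418  448  478  506]
 [  -2   -3    1   63  122  180   -1  314  333  394  433  461  493  521]
 [   6   -1    0   55  121  170  317  349  318  369  415  452  483  579]
 [  -4   -5   -1   -5   -7   -5   -4    0   -5    3   -5    2    1 -744]
 [   0    0    0    1   -2   -1    0    3    0    3   -1    0   -3  629]]
```

Emit:
jog_arm(plan=[[0,0,0,-0.035,0.137],[0,0,0,-0.035,0.137],[0,0,0,0,0.137],[0,-0.04,-0.016,0,0],[0,-0.04,-0.016,0,0],[0,-0.04,-0.016,0,0],[0,-0.04,-0.016,0,0],[0,-0.04,-0.016,0,0],[0,-0.04,-0.016,0,0],[0,-0.04,-0.016,0,0],[0,-0.04,-0.016,0,0],[0,-0.04,-0.016,0,0],[0,-0.04,-0.016,0,0],[0,0,0,0,0]])

```text
t: 1.65
ee_pos: [0.4401, -0.1613, 0.3022]
orientation: [-2.255, 2.187, -0.001]
ft_force: [-0.1, -0.9, 0.1]
opening: -0.0002
```

```bash
python3 - <<'E'
from h import *
where((0.475,-.1225,.15))
E
```

```text
t 1.65 jig 0.4311 -0.1841 0.3022 F [-0.1 -0.9  0.1] open -0.0002
toolx jig -0.021 -1.0 tilt [ 0.001 -0.    -1.   ] q [ 0.89  0.11 -0.64  1.89  0.07  1.16 -1.31]
spin to 3.12
spin to -0.021
tool delta [-0.0625 -0.0425  0.1522]
```

Emit:
jog_arm(plan=[[0,-0.031,-0.017,0.01,-0.021],[0,-0.031,-0.017,0.04,0],[0,0,0,0.04,0],[0,0,0,0.04,0],[0,0,0,0.04,0],[0,0,0,0.03,0],[0,0,0,0,0]])

```text
t: 2.35
ee_pos: [0.4769, -0.0975, 0.0994]
orientation: [-2.28, 2.156, -0.016]
ft_force: [-1.5, -0.3, -0.1]
opening: 0.0
```

```bash
python3 - <<'E'
from h import *
where((0.480,-.1225,.035))
p,d,m=cap('top','top1'); cv2.imwrite('pics/top1c.png',cv2.resize(p[170:330,270:430,::-1],None,fx=3.7,fy=3.7))
where()
E
```

```text
t 2.35 jig 0.4711 -0.1224 0.0994 F [-1.5 -0.3 -0.1] open 0.0
toolx jig 0.003 -1.0 tilt [ 0.01  -0.005 -1.   ] q [ 0.65  0.43 -0.6   2.06  0.37  0.74 -1.7 ]
spin to -3.138
spin to 0.004
tool delta [-0.0002 -0.0083  0.0645]
t 2.4 jig 0.4724 -0.1225 0.1011 F [-0.2 -0.8  0.8] open 0.0001
toolx jig 0.003 -1.0 tilt [ 0.012 -0.005 -1.   ] q [ 0.65  0.43 -0.61  2.06  0.36  0.74 -1.7 ]
spin to -3.138
spin to 0.004
```

View pics/top1c.png

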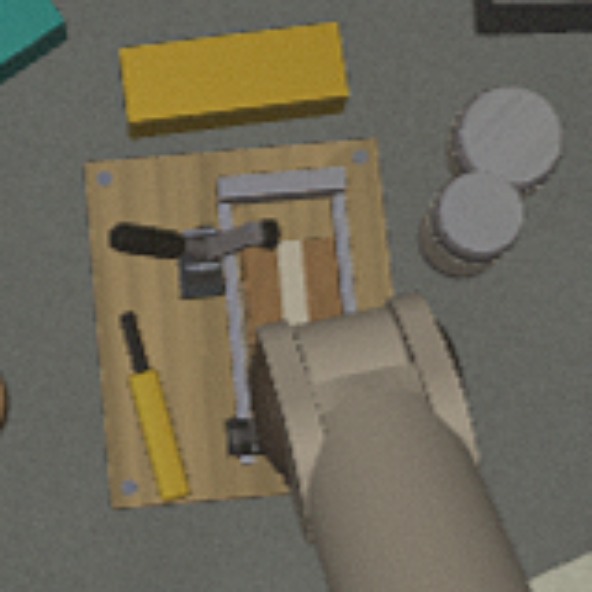

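```bash
python3 - <<'E'
from h import *
z=np.load('pics/top1.npz'); m={k:z[k] for k in('fov_y','cx','cy','R','t')};W=world(z['d'],m)
S=W[250:330,335:410].reshape(-1,3); S=S[(S[:,2]>.09)&(S[:,2]<1)]
x=S@EX
for a in np.arange(.46,.62,.01):
    k=(x>a)&(x<a+.01); 
    if k.any(): print(a.round(2),k.sum(),S[k,2].min().round(3),S[k,2].max().round(3))
p,d,m=cap('scene','scene1'); cv2.imwrite('pics/scene1c.png',cv2.resize(p[120:310,220:430,::-1],None,fx=3.5,fy=3))
E
```

```text
0.46 319 0.181 0.533
0.47 282 0.183 0.524
0.48 287 0.19 0.519
0.49 243 0.464 0.506
0.5 182 0.463 0.497
0.51 36 0.459 0.486
```

View pics/scene1c.png

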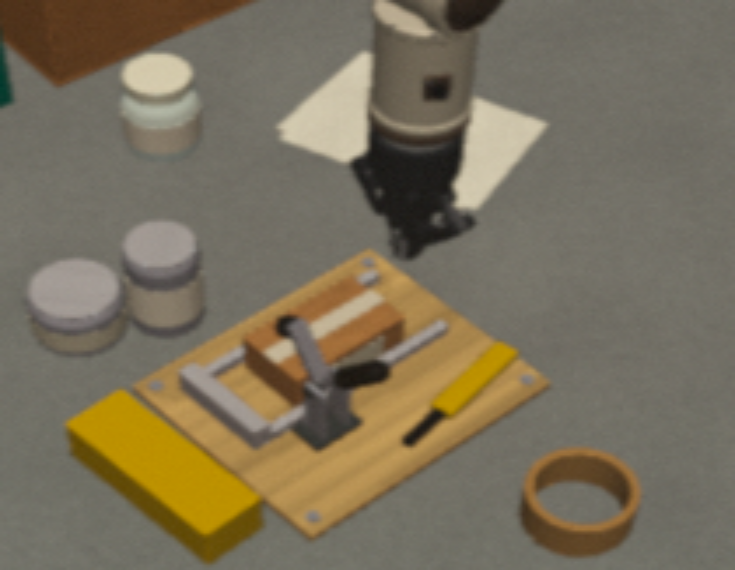

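Emit:
jog_arm(plan=[[0,0,0.003,0.03,0],[0,0,0.001,0.03,0],[0,0,0,0.006,0],[0,0,0,0,0],[0,0,-0.008,0,0],[0,0,-0.008,0,0]])

```text
t: 3.05
ee_pos: [0.5032, -0.1019, 0.048]
orientation: [-2.269, 2.153, -0.054]
ft_force: [-1.5, -0.6, -0.6]
opening: 0.0004
```

```bash
python3 - <<'E'
from h import *
where((0.530,-.1225,.035))
E
```

```text
t 3.05 jig 0.4971 -0.1281 0.048 F [-1.5 -0.6 -0.6] open 0.0004
toolx jig -0.0 -1.0 tilt [ 0.034 -0.014 -0.999] q [ 0.58  0.54 -0.53  2.05  0.47  0.64 -1.79]
spin to -3.141
spin to 0.0
tool delta [-0.0058 -0.0324  0.014 ]
```

Emit:
jog_arm(plan=[[0,0,0,0,0],[0,0,0,0,0]])

```text
t: 3.25
ee_pos: [0.5057, -0.1021, 0.05]
orientation: [-2.268, 2.153, -0.058]
ft_force: [-2.9, 0.0, -1.7]
opening: -0.0003
```

```bash
python3 - <<'E'
from h import *
where((0.530,-.1225,.035))
p,d,m=cap('scene','scene2'); cv2.imwrite('pics/scene2c.png',cv2.resize(p[120:310,220:430,::-1],None,fx=3.5,fy=3))
p,d,m=cap('wrist','wrist2')
E
```

```text
t 3.25 jig 0.4996 -0.1284 0.05 F [-2.9  0.  -1.7] open -0.0003
toolx jig -0.001 -1.0 tilt [ 0.037 -0.015 -0.999] q [ 0.58  0.54 -0.53  2.04  0.47  0.64 -1.79]
spin to -3.142
spin to 0.0
tool delta [-0.0062 -0.0298  0.016 ]
```

View pics/scene2c.png

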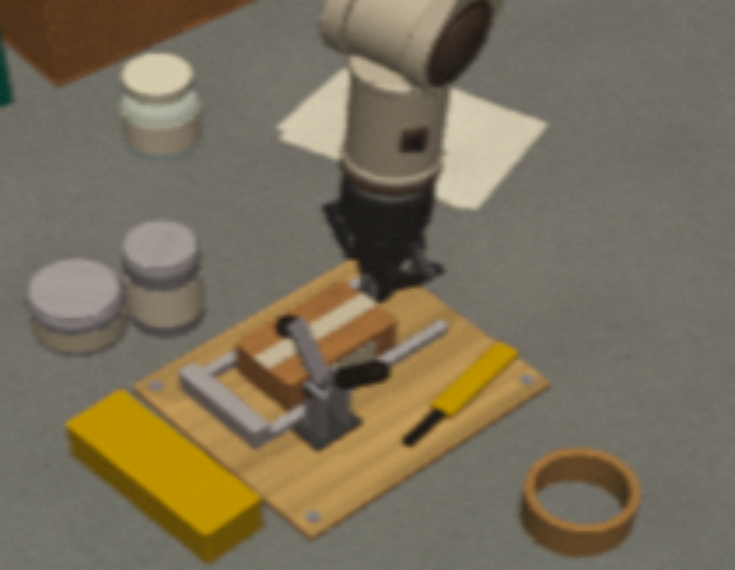

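View pics/wrist2.png

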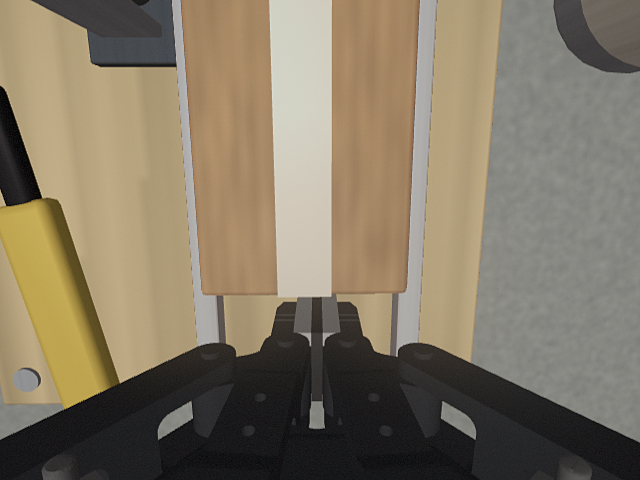

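Emit:
jog_arm(plan=[[0,-0.004,0.012,0,0],[0,-0.002,0.004,0.008,0],[0,0,0,0.01,0],[0,0,0,0,0]])

```text
t: 3.75
ee_pos: [0.4892, -0.0966, 0.0303]
orientation: [-2.267, 2.151, -0.061]
ft_force: [-1.0, -0.3, -0.1]
opening: 0.0002
```

```bash
python3 - <<'E'
from h import *
where((0.530,-.1225,.035))
E
```

```text
t 3.75 jig 0.4835 -0.122 0.0303 F [-1.  -0.3 -0.1] open 0.0002
toolx jig -0.0 -1.0 tilt [ 0.04  -0.015 -0.999] q [ 0.55  0.55 -0.5   2.09  0.5   0.58 -1.82]
spin to -3.141
spin to 0.0
tool delta [ 0.0005 -0.0466 -0.0028]
```

Emit:
jog_arm(plan=[[0,0,-0.008,0,0],[0,0,-0.008,0,0],[0,0,-0.006,0,0],[0,0,-0.006,0,0],[0,0,-0.006,0,0],[0,0,0,0,0]])

```text
t: 4.35
ee_pos: [0.522, -0.0948, 0.0301]
orientation: [-2.272, 2.156, -0.051]
ft_force: [-0.8, 0.9, 0.5]
opening: 0.0003
```

```bash
python3 - <<'E'
from h import *
where((0.530,-.1225,.035))
p,d,m=cap('top','top3'); cv2.imwrite('pics/top3c.png',cv2.resize(p[190:310,290:410,::-1],None,fx=5,fy=5))
E
```

```text
t 4.35 jig 0.5163 -0.122 0.0301 F [-0.8  0.9  0.5] open 0.0003
toolx jig -0.001 -1.0 tilt [ 0.03  -0.016 -0.999] q [ 0.53  0.59 -0.5   2.01  0.5   0.63 -1.82]
spin to 3.141
spin to -0.0
tool delta [ 0.0006 -0.0138 -0.0044]
```

View pics/top3c.png

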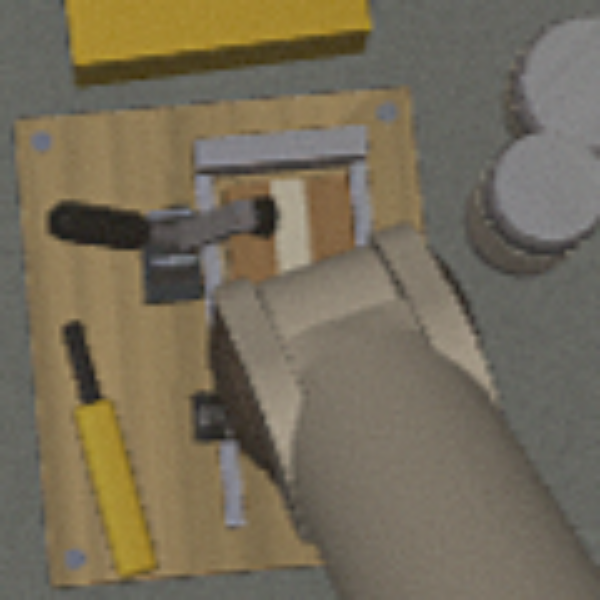

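Emit:
jog_arm(plan=[[0,0,-0.004,0,0],[0,0,-0.004,0,0],[0,0,-0.003,0,0],[0,0,0,0,0]])

```text
t: 4.8
ee_pos: [0.5289, -0.0948, 0.03]
orientation: [-2.276, 2.162, -0.043]
ft_force: [-0.9, -0.3, 0.1]
opening: 0.0001
```

```bash
python3 - <<'E'
from h import *
where((0.530,-.1225,.035))
E
```

```text
t 4.8 jig 0.5233 -0.1223 0.03 F [-0.9 -0.3  0.1] open 0.0001
toolx jig -0.001 -1.0 tilt [ 0.021 -0.017 -1.   ] q [ 0.52  0.61 -0.5   1.98  0.5   0.65 -1.82]
spin to 3.141
spin to -0.001
tool delta [ 0.0003 -0.0068 -0.0049]
```

Emit:
jog_arm(plan=[[0,0,-0.004,0,0],[0,0,-0.004,0,0],[0,0,-0.003,0,0],[0,0,0,0,0]])

```text
t: 5.2
ee_pos: [0.5361, -0.0948, 0.0297]
orientation: [2.273, -2.161, 0.035]
ft_force: [-0.5, -0.4, 0.7]
opening: -0.0001
```

```bash
python3 - <<'E'
from h import *
where((0.540,-.1225,.035))
p,d,m=cap('top','top4'); cv2.imwrite('pics/top4c.png',cv2.resize(p[205:265,320:380,::-1],None,fx=10,fy=10,interpolation=cv2.INTER_CUBIC))
p,d,m=cap('wrist','wrist4')
E
```

```text
t 5.2 jig 0.5304 -0.1228 0.0297 F [-0.5 -0.4  0.7] open -0.0001
toolx jig -0.002 -1.0 tilt [ 0.013 -0.019 -1.   ] q [ 0.51  0.62 -0.5   1.96  0.49  0.67 -1.82]
spin to 3.14
spin to -0.002
tool delta [-0.0002 -0.0097 -0.0052]
```

View pics/top4c.png

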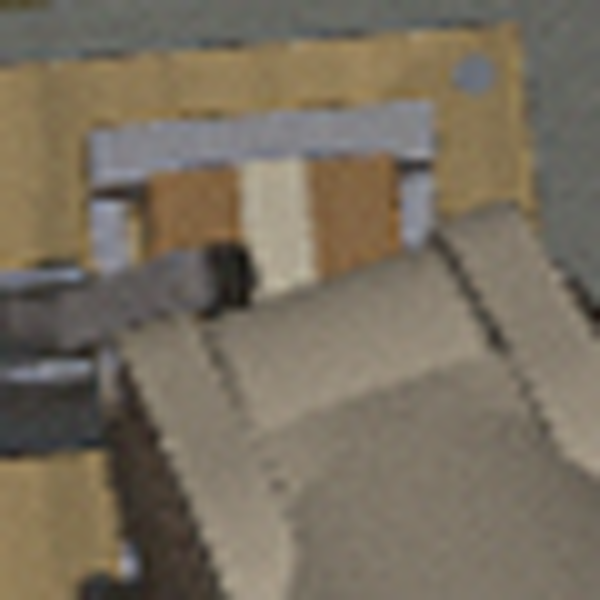

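View pics/wrist4.png

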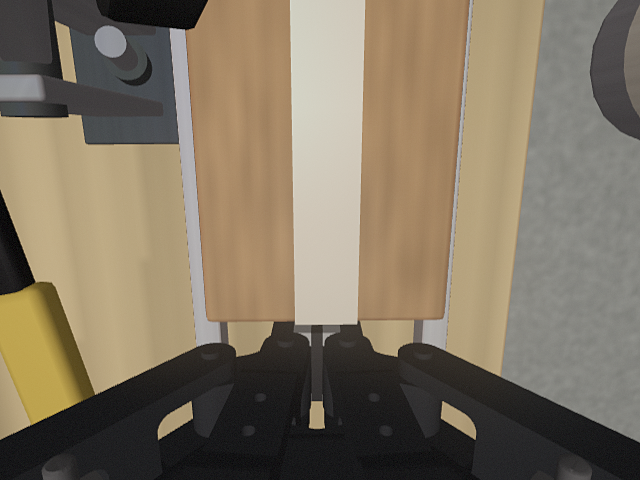

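Emit:
jog_arm(plan=[[0,0,-0.003,0,0],[0,0,-0.003,0,0],[0,0,0,0,0]])

```text
t: 5.6
ee_pos: [0.5359, -0.095, 0.0288]
orientation: [2.266, -2.156, 0.023]
ft_force: [0.4, -0.6, 1.1]
opening: 0.0002
```

```bash
python3 - <<'E'
from h import *
where((0.540,-.1225,.035))
E
```

```text
t 5.6 jig 0.5302 -0.1229 0.0288 F [ 0.4 -0.6  1.1] open 0.0002
toolx jig -0.003 -1.0 tilt [ 0.001 -0.02  -1.   ] q [ 0.51  0.62 -0.5   1.95  0.49  0.69 -1.82]
spin to 3.139
spin to -0.003
tool delta [-0.0003 -0.0098 -0.0062]
```

Emit:
jog_arm(plan=[[0,0,-0.005,0,0],[0,0,-0.005,0,0]])

```text
t: 5.8
ee_pos: [0.5356, -0.0952, 0.0273]
orientation: [2.253, -2.146, 0.003]
ft_force: [-16.3, 0.5, 12.5]
opening: -0.0002
```

```bash
python3 - <<'E'
from h import *
where((0.540,-.1225,.035))
p,d,m=cap('wrist','wrist5')
E
```

```text
t 5.8 jig 0.5298 -0.1231 0.0273 F [-16.3   0.5  12.5] open -0.0002
toolx jig -0.003 -1.0 tilt [-0.019 -0.023 -1.   ] q [ 0.5   0.64 -0.5   1.93  0.49  0.71 -1.82]
spin to 3.138
spin to -0.004
tool delta [-0.0005 -0.01   -0.0079]
```

View pics/wrist5.png

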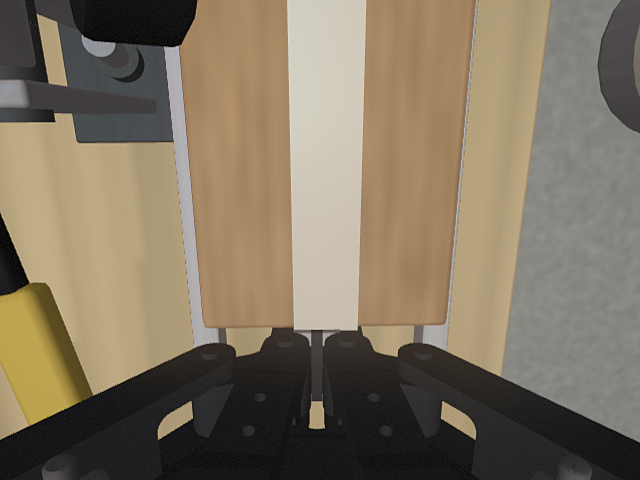

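Emit:
jog_arm(plan=[[0,0,0.008,0,0],[0,0,0.012,0,0],[0,0,0.012,0,0],[0,0,0,-0.03,0],[0,0,0,-0.05,0],[0,0,0,-0.05,0],[0,0,0,-0.05,0.14],[0,0,0,-0.05,0.14],[0,0,0,-0.02,0.14],[0,0,0,0,0.14],[0,0,0,0,0.14],[0,0,0,0,0.14],[0,0,0,0,0.14],[0,0,0,0,0.14],[0,0,0,0,0.14],[0,0,0,0,0.14],[0,0,0,0,0.14],[0,0,0,0,0]])

```text
t: 7.65
ee_pos: [0.5021, -0.0943, 0.2733]
orientation: [0.636, -3.039, 0.032]
ft_force: [0.6, 0.6, 0.2]
opening: -0.0
```

```bash
python3 - <<'E'
from h import *
where((0.617,.06,.29))
p,d,m=cap('top','top6'); cv2.imwrite('pics/top6c.png',cv2.resize(p[190:310,290:410,::-1],None,fx=5,fy=5))
E
```

```text
t 7.65 jig 0.4965 -0.1205 0.2733 F [0.6 0.6 0.2] open -0.0
toolx jig -0.935 -0.352 tilt [-0.032 -0.028 -0.999] q [-0.17  0.2   0.32  1.85 -0.03  1.13 -2.57]
spin to 1.931
spin to -1.211
tool delta [-0.1756  0.1261 -0.0253]
```

View pics/top6c.png

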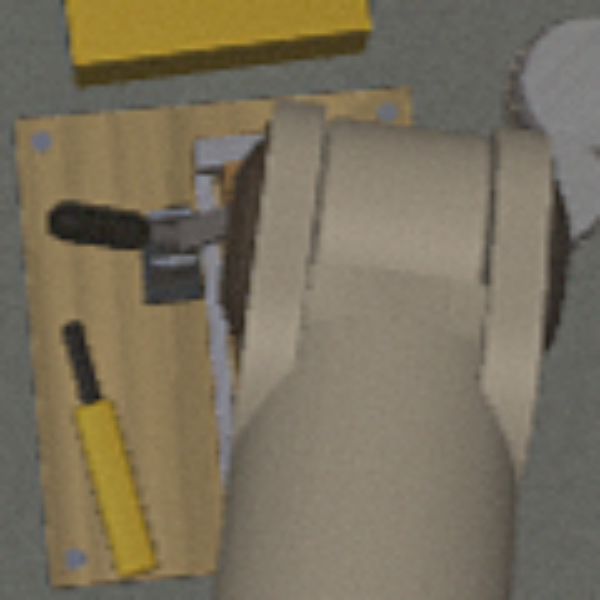

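Emit:
jog_arm(plan=[[0,0,0,-0.01,-0.139],[0,0,0,-0.01,-0.139],[0,0,0,0,-0.139],[0,0,0,0,-0.139],[0,0,0,0,-0.139],[0,0,0,0,-0.139],[0,0,0,0,-0.139],[0,0,0,0,-0.139],[0,0,0,0,-0.139],[0,0,0,0,-0.139],[0,0,0,0,-0.139],[0,0,0,0,-0.139],[0,0,0,0,-0.139],[0,0,0,0,-0.139],[0,0,0,0,-0.139],[0,0,0,0,-0.139],[0,0,0,0,-0.139],[0,0,0,0,-0.139],[0,0,0,0,-0.139],[0,0,0,0,-0.139]])

```text
t: 9.7
ee_pos: [0.5033, -0.0923, 0.3001]
orientation: [3.109, 0.31, -0.007]
ft_force: [0.0, -0.1, 0.3]
opening: -0.0003
```

```bash
python3 - <<'E'
from h import *
where((0.617,.06,.29))
E
```

```text
t 9.7 jig 0.4977 -0.1185 0.3001 F [ 0.  -0.1  0.3] open -0.0003
toolx jig 0.989 0.146 tilt [-0.002 -0.018 -1.   ] q [0.1  0.16 0.02 1.82 0.02 1.16 0.31]
spin to -1.424
spin to 1.717
tool delta [ 0.1441 -0.1593  0.0066]
```

Emit:
jog_arm(plan=[[0,0,0,0,0.146],[0,0,-0.045,0,0],[0,0.02,-0.045,0,0],[0,0.03,-0.045,0,0],[0,0.035,-0.043,0,0],[0,0.035,0,0,0],[0,0,0,0,0]])

```text
t: 10.4
ee_pos: [0.6114, 0.088, 0.3012]
orientation: [3.132, 0.09, 0.016]
ft_force: [-1.0, -0.7, -0.4]
opening: 0.0
```

```bash
python3 - <<'E'
from h import *
where((0.617,.055,.152))
p,d,m=cap('top','top7'); cv2.imwrite('pics/top7c.png',cv2.resize(p[190:310,290:410,::-1],None,fx=5,fy=5))
E
```

```text
t 10.4 jig 0.6152 0.0559 0.3012 F [-1.  -0.7 -0.4] open 0.0
toolx jig 1.0 0.005 tilt [ 0.01  -0.007 -1.   ] q [-0.13  0.35 -0.09  1.57  0.04  1.21 -0.16]
spin to -1.566
spin to 1.576
tool delta [ 0.0003 -0.0003  0.1492]
```

View pics/top7c.png

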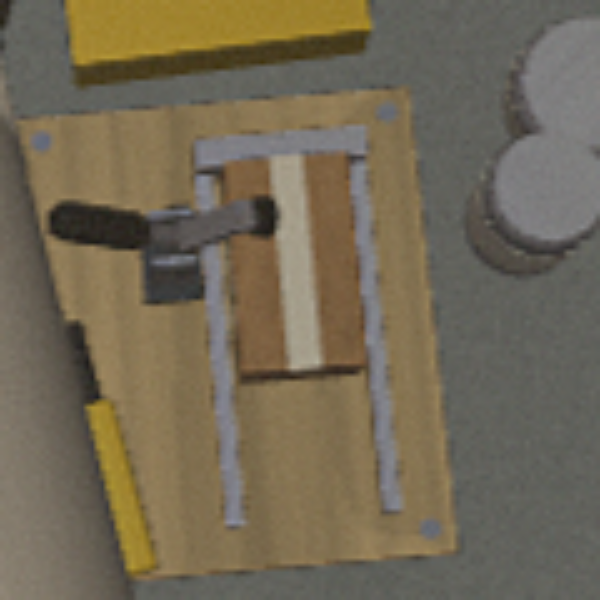

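Emit:
jog_arm(plan=[[0,0,0,0.04,0],[0,0,0,0.04,0],[0,0,0,0.04,0],[0,0,0,0.028,0],[0,0,0,0,0]])

```text
t: 10.95
ee_pos: [0.6094, 0.0856, 0.1541]
orientation: [-3.136, -0.087, -0.024]
ft_force: [-0.8, 0.8, -0.1]
opening: -0.0001
```

```bash
python3 - <<'E'
from h import *
where((0.617,-.035,.152))
z=np.load('pics/top7.npz'); m={k:z[k] for k in('fov_y','cx','cy','R','t')}
X=.6024-.06; 
for y in(-.0875,-.1575): 
  for zz in (.062,.012): print(((proj(X*EX+y*EY+np.array([0,0,zz]),m)-[290,190])*5+2).round(0))
p,d,m=cap('scene','scene8'); cv2.imwrite('pics/scene8c.png',cv2.resize(p[120:310,220:430,::-1],None,fx=3.5,fy=3))
E
```

```text
t 10.95 jig 0.6131 0.0536 0.1541 F [-0.8  0.8 -0.1] open -0.0001
toolx jig 1.0 0.003 tilt [ 0.015  0.005 -1.   ] q [-0.12  0.48 -0.08  1.73  0.04  0.91 -0.16]
spin to -1.568
spin to 1.574
tool delta [0.0036 0.0886 0.0017]
[240. 374.]
[237. 384.]
[368. 363.]
[360. 374.]
```

View pics/scene8c.png

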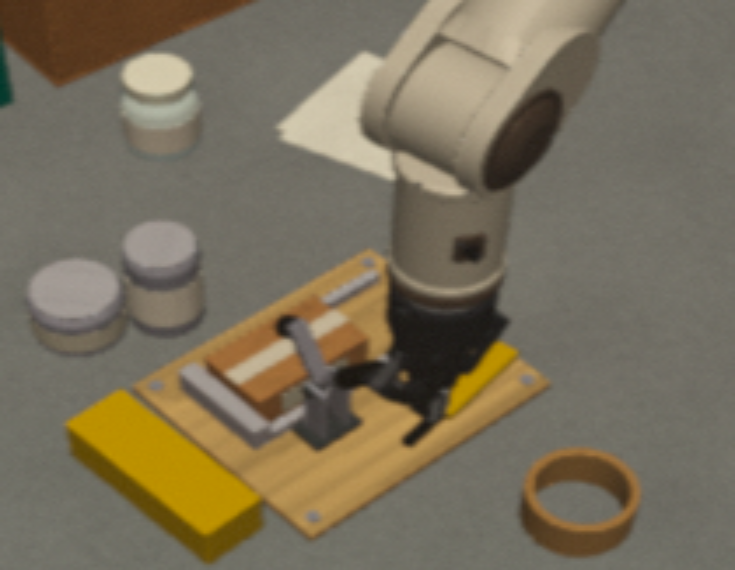

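Emit:
jog_arm(plan=[[0,0.003,0.01,0.001,0],[0,0,0.01,0,0],[0,0,0.008,0,0],[0,0,0.008,0,0],[0,0,0.008,0,0],[0,0,0.008,0,0],[0,0,0.008,0,0]])

```text
t: 11.7
ee_pos: [0.6206, 0.0382, 0.1699]
orientation: [-3.112, -0.098, -0.049]
ft_force: [-5.2, 8.6, 9.0]
opening: 0.0001
```

```bash
python3 - <<'E'
from h import *
where((0.617,-.045,.152))
p,d,m=cap('scene','scene9'); cv2.imwrite('pics/scene9c.png',cv2.resize(p[120:310,220:430,::-1],None,fx=3.5,fy=3))
E
```

```text
t 11.7 jig 0.6217 0.0057 0.1699 F [-5.2  8.6  9. ] open 0.0001
toolx jig 0.999 0.01 tilt [ 0.031  0.029 -0.999] q [-0.03  0.46 -0.08  1.72  0.01  0.93 -0.04]
spin to -1.561
spin to 1.581
tool delta [-0.0058  0.0511  0.0163]
```

View pics/scene9c.png

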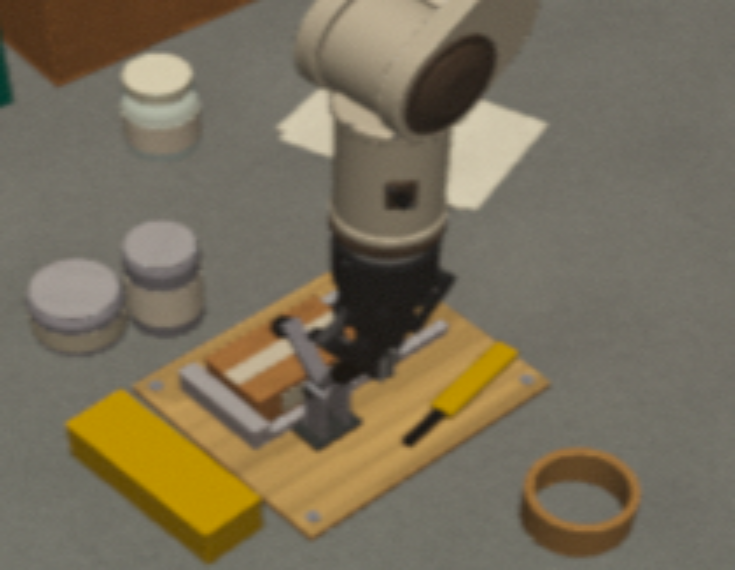

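Emit:
jog_arm(plan=[[0,0,-0.02,0,0],[0,0,-0.02,0,0],[0,-0.006,-0.008,0,0],[0,0,0,0.02,0],[0,0,0,0.016,0],[0,0,0,0,0]])

```text
t: 12.35
ee_pos: [0.615, 0.0852, 0.1407]
orientation: [-3.112, -0.097, -0.065]
ft_force: [0.6, -0.7, 0.2]
opening: -0.0002
```

```bash
python3 - <<'E'
from h import *
where((0.617,-.045,.135))
p,d,m=cap('scene','scene10'); cv2.imwrite('pics/scene10c.png',cv2.resize(p[120:310,220:430,::-1],None,fx=3.5,fy=3))
E
```

```text
t 12.35 jig 0.6186 0.0529 0.1407 F [ 0.6 -0.7  0.2] open -0.0002
toolx jig 0.999 0.009 tilt [ 0.041  0.029 -0.999] q [-0.1   0.49 -0.09  1.76  0.03  0.85 -0.13]
spin to -1.562
spin to 1.58
tool delta [-0.0028  0.098   0.003 ]
```

View pics/scene10c.png

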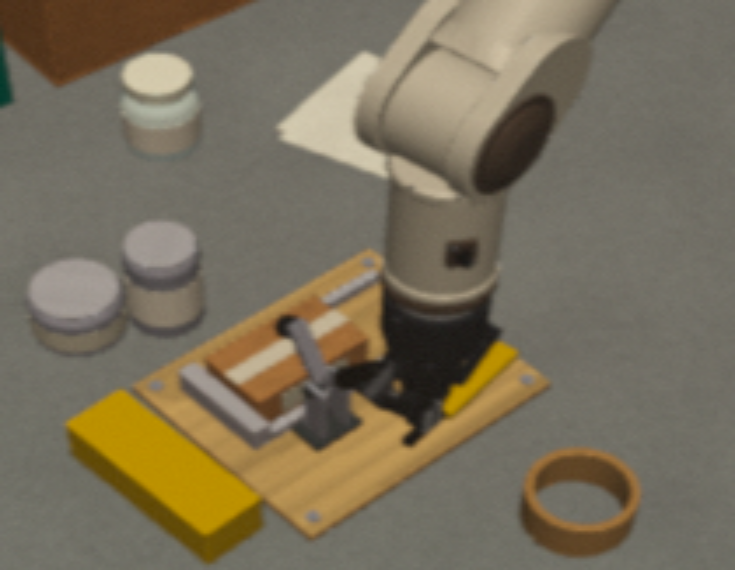

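Emit:
jog_arm(plan=[[0,-0.001,0.008,0.008,0],[0,0,0.01,0.002,0],[0,0,0.012,0.001,0],[0,0,0.012,0.001,0],[0,0,0.012,0.001,0]])

```text
t: 12.9
ee_pos: [0.6201, 0.03, 0.1298]
orientation: [-3.108, -0.099, -0.073]
ft_force: [-0.3, 3.0, -0.6]
opening: 0.0
```

```bash
python3 - <<'E'
from h import *
where((0.617,-.045,.135))
p,d,m=cap('top','top11'); cv2.imwrite('pics/top11c.png',cv2.resize(p[190:310,290:410,::-1],None,fx=5,fy=5))
p,d,m=cap('scene','scene11'); cv2.imwrite('pics/scene11c.png',cv2.resize(p[120:310,220:430,::-1],None,fx=3.5,fy=3))
E
```

```text
t 12.9 jig 0.6208 -0.0025 0.1298 F [-0.3  3.  -0.6] open 0.0
toolx jig 0.999 0.011 tilt [ 0.046  0.032 -0.998] q [-0.01  0.5  -0.08  1.77  0.01  0.83 -0.03]
spin to -1.56
spin to 1.582
tool delta [-0.004   0.0422 -0.0067]
```

View pics/scene11c.png

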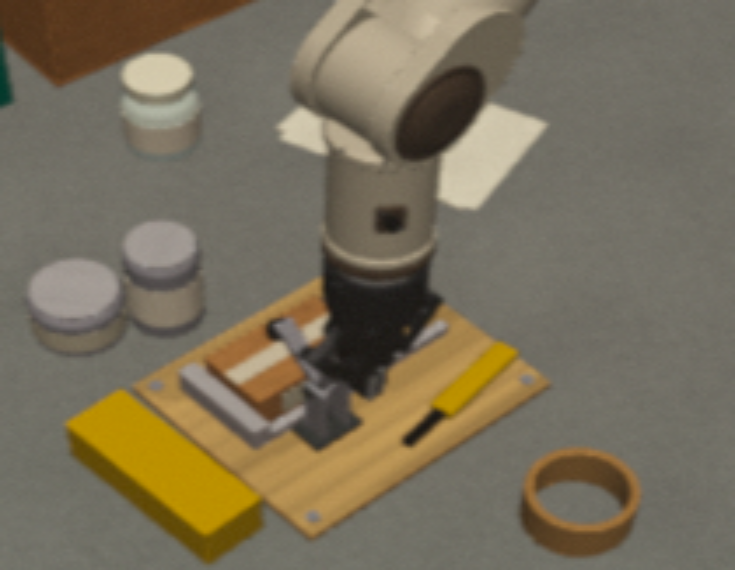

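Emit:
jog_arm(plan=[[0,-0.001,0.012,-0.002,0],[0,-0.001,0.012,-0.002,0],[0,-0.001,0.012,-0.001,0],[0,0,0.01,0,0]])

```text
t: 13.4
ee_pos: [0.62, -0.0228, 0.1336]
orientation: [-3.112, -0.095, -0.074]
ft_force: [-0.8, -0.1, 0.4]
opening: -0.0002
```

```bash
python3 - <<'E'
from h import *
where((0.617,-.045,.135))
p,d,m=cap('top','top12'); cv2.imwrite('pics/top12c.png',cv2.resize(p[190:310,290:410,::-1],None,fx=5,fy=5))
p,d,m=cap('scene','scene12'); cv2.imwrite('pics/scene12c.png',cv2.resize(p[120:310,220:430,::-1],None,fx=3.5,fy=3))
E
```

```text
t 13.4 jig 0.618 -0.0553 0.1336 F [-0.8 -0.1  0.4] open -0.0002
toolx jig 0.999 0.008 tilt [ 0.047  0.029 -0.998] q [ 0.07  0.5  -0.07  1.76  0.01  0.84  0.06]
spin to -1.563
spin to 1.579
tool delta [-0.0008 -0.0103 -0.0012]
```

View pics/scene12c.png

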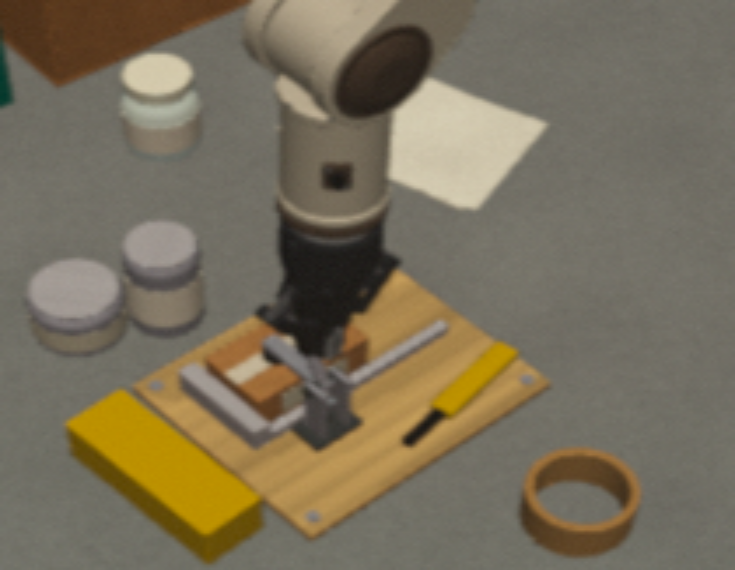

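Emit:
jog_arm(plan=[[0,0,-0.015,0,0],[0,0,-0.02,0,0],[0,0,-0.03,0,0],[0,0,-0.04,0,0],[0,0,0,-0.04,0],[0,0,0,-0.04,0],[0,0,-0.02,-0.04,0],[0,0,-0.03,-0.02,0],[0,0,0,0,0]])

```text
t: 14.4
ee_pos: [0.599, 0.1494, 0.2805]
orientation: [-3.105, -0.109, -0.065]
ft_force: [-0.2, -0.1, 0.4]
opening: 0.0
```

```bash
python3 - <<'E'
from h import *
where()
p,d,m=cap('top','top13'); cv2.imwrite('pics/top13c.png',cv2.resize(p[190:310,290:410,::-1],None,fx=5,fy=5))
W=world(d,m); x=W@EX;y=W@EY
for v in range(225,250,2): print(v,(W[v,310:366:2,2]*1000).astype(int))
p,d,m=cap('scene','scene13'); cv2.imwrite('pics/scene13c.png',cv2.resize(p[120:310,220:430,::-1],None,fx=3.5,fy=3))
cl=.08
for th in (0,1.05):
  a=.65-th
  print(th,((proj(.6174*EX+(-.0605+.1*np.sin(a))*EY+np.array([0,0,.08+.1*np.cos(a)]),m)-[220,120])*[3.5,3]).round())
E
```

```text
t 14.4 jig 0.606 0.1178 0.2805 F [-0.2 -0.1  0.4] open 0.0
toolx jig 0.999 0.017 tilt [ 0.041  0.036 -0.999] q [-0.18  0.34 -0.12  1.64  0.02  1.12 -0.23]
spin to -1.554
spin to 1.588
225 [ 9 12  9 11 13  8 11 15 13 11 28 12 51 62 59 57 59 65 58 69 67 60 55 61
 60 23 24 13]
227 [ 11   7  10  11   9  11  13  13  14   8  27  11  43  60 169 182 182 175
  64  65  61  67  62  60  62  24  30   6]
229 [  9   7  11  12   9   8   9   7   9   9  24  19 153 166 175 183 181 180
  60  60  64  58  63  65  62  29  22  15]
231 [  5  10   9   9   8   8  10  87  87   8 127 140 150 166 170 179 176 175
  61  58  61  62  62  59  63  21  28  14]
233 [ 11  10   9  11  19  86  91  87  81  17 128 147 153 162 167 173 177  84
  83  85  83  64  63  57  59  58  31  14]
235 [ 10  15  17  18  24  63  59  83  94 109 132 137 143 155 160  84  84  84
  81  82  80  56  64  63  60  58  25  11]
237 [ 15  14  11   8  20  31  24  80  99 108 111 129 130  80  79  84  83  84
  82  81  80  58  62  60  60  57  29  28]
239 [ 8 14 13 11 23 23 56 81 87 81 85 83 81 86 85 56 64 54 70 71 59 56 60 61
 65 57 28 26]
241 [  11    9   12    7   19   83   92   90   90   85   26   29    4   58
   61   60   56   62   60   55   56   58   61   62   61   60 1424   24]
243 [11 12 14 15 22 78 78 78 79 82 24 24 15 56 59 60 59 62 63 64 65 61 56 61
 60 65 25 31]
245 [  14   11   13   12   21   46   49   41   38   34   17   30   10   65
 1424   60   64   55   63   63   63   60   66   62   61   67   27   21]
247 [15  9 10 17 15 13 20 23 11 22 11 26  4 59 55 63 60 58 56 63 63 61 60 58
 63 61 26 22]
249 [19  9 10 14 20 21 22 19 18 14 11 27 24 51 60 60 62 65 58 61 61 61 66 59
 58 62 21 25]
0 [376. 373.]
1.05 [290. 298.]
```

View pics/scene13c.png

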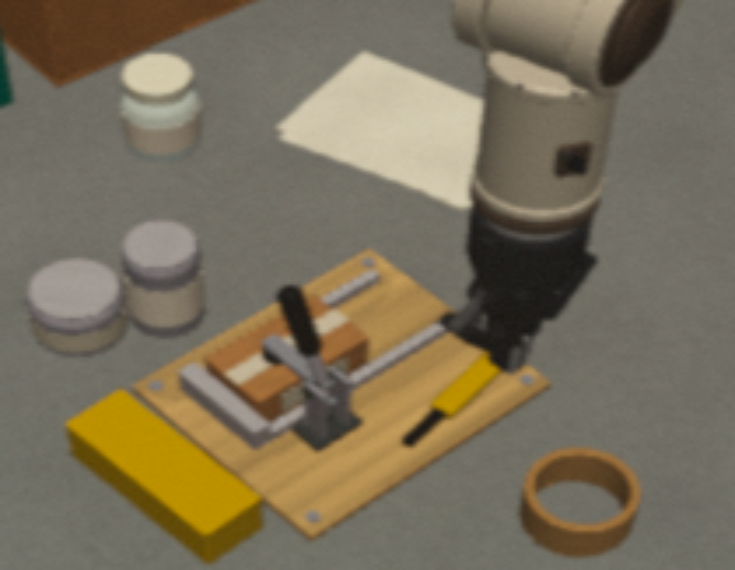

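View pics/top13c.png

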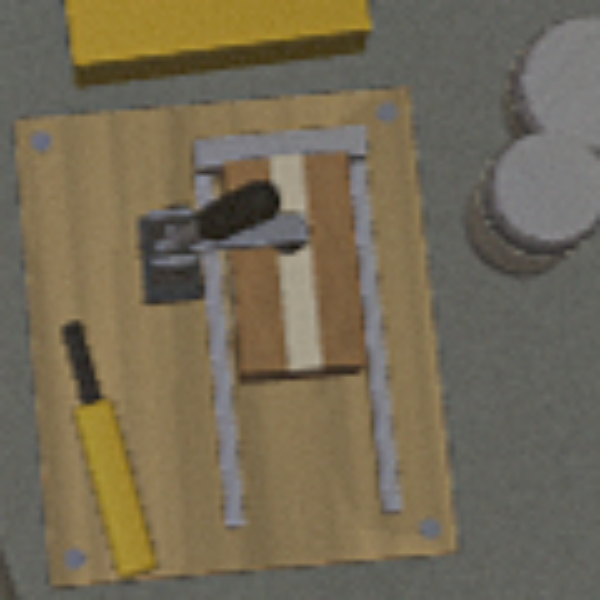

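The handle sits at the predicted closed position: the tip shows at about (290, 292), against a predicted (290, 298). The pad is on the carton, the carton is against the stop, and the arm is clear. I'm handing the job in.

```bash
python3 - <<'E'
from h import *
where(); print(r.job_done())
E
```

```text
t 14.5 jig 0.6053 0.1124 0.2774 F [ 0.   0.2 -0.4] open -0.0001
toolx jig 0.999 0.013 tilt [ 0.037  0.031 -0.999] q [-0.18  0.34 -0.11  1.64  0.02  1.12 -0.23]
spin to -1.558
spin to 1.584
the job is handed in; nothing more can be done
None
```

I pushed the carton along the rails to the end stop, then pushed the clamp handle over until it snapped shut. I handed the job in at 14.5 s.

**Carton:** The push stopped at the end stop with about 16 N along the rails (about 12 N vertical). Its near edge was within about 2 mm of where it should be when home. It showed in the same place in the top picture before and after the clamp closed.

**Clamp:** In the last pictures the handle tip is within about 2 pixels of where it should be when closed. The pad is on the carton.

**Everything else:** The cans, cutter and yellow box looked unmoved. The gripper was clear, with the force reading near zero.

Three things did not go as planned:
- **First carton contact:** the arm sank less than commanded on the way down, so the fingers first touched the carton high, at about 50 mm. I backed off and pushed lower.
- **First handle push:** the fingers rode up the handle tip with about 9 N and it did not close. I backed off and pushed again about 25 mm lower, which worked.
- **Wrist turn:** I first turned the wrist the wrong way, up to a joint's range limit of -2.57 rad, before turning it back. The reading showed it at the limit, and I can't tell whether it went past.

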